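Seat the keyed specimen carrier on the microscope stage

ROBOT

A 7-joint arm with a two-finger parallel gripper is mounted at the origin on the work surface. World frame = base frame: x ahead of the robot, y to its left, z up, the work surface at z = 0. Lengths are in m, angles in rad, forces in N, time in s.
With the tool pointing down it reaches from about 0.425 to 0.875 m from the base axis. Payload 8.4 kg.
Tool frame: the origin (TCP) lies at the centre of the arm's flange, where the gripper is bolted on; the fingertips stand 182 mm ahead of it and the grasp point (between the pads) lies 164 mm ahead of it; z points along the fingers, y is the direction in which the jaws open and shut (so a half turn about z gives the same grasp; the last joint's range is limited). The gripper opens to 87 mm and grips with 3 to 60 N. Pads are 19 mm wide; open, the fingers measure 117 mm over their backs; the gripper's body (75 mm by 190 mm) begins 51 mm behind the grasp point.
Start: joints at [-1.255, 0.333, 0.04, 1.465, -0.013, 1.343, -0.059], TCP at [0.262, 0.595, 0.405] pointing down, gripper open.
Joint ranges: [-2.58, 2.58], [-0.38, 2.09], [-1.3, 1.39], [0.25, 2.4], [-1.5, 4.64], [0.08, 2.09], [-2.65, 2.65]. Speed limits (rad/s): [2.22, 2.22, 2.79, 2.79, 3.14, 3.14, 3.14].

INTERFACE

Orientations are given as a unit quaternion [w, x, y, z].
In Python, from workcell import manip gives the robot as it stands. The module is installed in compiled form; this text tells all that it offers.
- The arm moves only by the tool move_arm, never from a script. Its argument "steps" is a list of rows, each an object with "fingers": the opening, from 0 (shut) to 1 (fully open); "translation": the shift along the world's x, y, z in cm, a list of three; "spin": the turn about the world's z in degrees. In form: [{"fingers": fingers, "translation": [dx, dy, dz], "spin": spin}, ...]. A call has 1 to 12 rows; each row shifts and turns the commanded pose from where the row before left it; what a row does not reach is not made up. A row lasts 1/10 s, in which the tool goes at most 50 mm and 8.59 degrees, less where a joint would pass 70% of its speed; a pose out of reach is approached as far as the arm can. A call is refused whole if a number of a shift passes 5 or a number of a turn 8.59, either way. A call with a gripper value outside its range is refused whole. The fingers move at their own pace and stop on an object; the grip force is fixed at half the most. Time passes only in rows, so rows that do not move let the fingers close. It gives the time, the measured TCP pose, the force and the opening at its end, in the units of the state.
- manip.state(): the state, without advancing time (a new reading comes with each control period).
- manip.camera(name): name is "side" or "top"; returns (picture, depth): 400x640x3 uint8, blue, green, red; 400x640 float32, m along the optical axis (not along the pixel's ray), 0 where there is no reading.
- manip.camera_model(name): a dict with "K" (3x3 intrinsics, pixels), "D" ([k1, k2, p1, p2, k3] as OpenCV has them; the pictures are not rectified), "R" (3x3) and "t" (3): a world point X has camera coordinates R X + t. Camera axes: x right, y down, z forward; pixel columns grow to the right and rows downward; lengths in m; the calibration is good to about 2 mm. A picture is of the moment at which its call begins. camera_model takes no time and is no camera call.
- manip.finish_job(): hands the job in, once; it reports no verdict.
The state is a dict: "time_s": time; "joint_pos": joint angles; "joint_velocities": joint speeds; "joint_efforts": joint torques, N m; "tool_pos": TCP position; "tcp_rot": TCP orientation; "force": force on the tool from outside, world axes, zero at the start; "moment": the same for the moment, N m; "grip_width": finger opening in m.
Only numpy, scipy, OpenCV 4.12 (cv2) and the standard library are available. Lean on these libraries where they do the work, as an engineer would, in place of code of your own. Each camera call takes 0.05 s, during which the arm holds its last target. There are 200 camera calls.

TASK

Take the specimen carrier with the blue tab out of its grey ring and set it on the microscope stage, turning it under light pressure until its key drops into the slot and it sits fully home. Only then turn it, with the stage head, clockwise until the tab lines up with the white marks on the stage, and let go. Be gentle with the stage all the way (a light hand, never more than 30 N) and leave the yellow carrier in its ring.

Things in the scene. Friction and masses are not known exactly. Their poses are not given: they have to be found in the camera images.
- carrier_tab (a point): Grip point of the blue-tabbed specimen carrier (loose, about 0.15 kg): on its axis, 14 mm below the top of an upright blue tab 30 mm long (x), 10 mm thick (y), 40 mm tall, to be pinched across its thickness. The tab stands on an aluminium disc 56 mm across, 6 mm thick; the point is 26 mm above the disc's top, 32 mm above its underside. x along the tab, z up; a half turn makes no difference.
- carrier_key (a point): Middle of the underside of the blue carrier's steel key, on its axis 43 mm below the grip point. The key bar under the disc is 31 mm long (x, parallel to the tab), 6 mm wide, 11 mm deep; its lowest 3 mm are only 28 x 4 mm. At the start the carrier stands in a fixed grey ring (66 mm across, 16 mm high), disc on the rim, key in the hole, tab within 0.6 rad of world x.
- spare_tab (a point): Grip point of the other carrier, identical but with a yellow tab, in the other grey ring. It stays there.
- stage: Microscope stage, fixed; origin at table height under the axis of its turning head. Base 120 x 120 mm, 42 mm high, thumbscrews reaching 98 mm out from the axis at +x and -y. Two white marks on its top, either side of the head, lie along its x axis: the line for the tab. Turned clockwise (from above) by the seated key, the head meets a stop just as the tab comes in line with them.
- seat (a point): Centre of the rim of the stage's head (64 mm across), 58 mm above the table, axes as the stage (it does not turn with the head). Inside the rim is a recess 35.4 mm across, 4 mm deep; its dark floor has a slot through the axis, 36 x 9 mm, 8 mm deep. Key standing across the slot: grip point 39 mm above this point. Fully home, disc on the rim: 32 mm. The key has about 0.1 rad play in the slot.
- slot_floor (a point): Centre of the recess floor, 54 mm above the table, axes as the stage (it does not turn). The slot's angle is not measured: at the start 0.4 to 1.1 rad counter-clockwise (from above) of the stage's x axis. Friction (0.14 N m) holds the head where it is left: a key pressed lightly (under 10 N) slides round over the floor without turning it. Floor and rim are rigid: meet them slowly (5 mm/s).
Things that resemble listed ones, but are neither listed nor needed, are in the scene too. What is shaped like the part that bears carrier_tab but purple or red is not meant.

How it is judged:
On the way:
1. the blue carrier is fully home in the slot, before the head has been turned to the marks (z of carrier_tab in the frame of stage below 0.092 m and horizontal distance between carrier_tab and stage below 0.005 m and angle between carrier_tab's own z axis and vertical below 0.08 rad and angle between the x axis of carrier_tab and the x axis of stage, either way round above 0.22 rad), for 0.2 s.
At the end, for the whole second after the job is handed in: The blue carrier rests fully home in the stage's slot (grip point less than 92 mm above the table, within 5 mm of the head's axis, tilted under 0.06 rad), its tab within 0.15 rad of the line of the white marks, released and at rest; the yellow carrier is within 15 mm of where it was (z of carrier_tab in the frame of stage below 0.092 m and horizontal distance between carrier_tab and stage below 0.005 m and angle between carrier_tab's own z axis and vertical below 0.06 rad and angle between the x axis of carrier_tab and the x axis of stage, either way round below 0.15 rad and linear speed of carrier below 0.01 m/s and distance of spare_tab from where it was at the start of the episode below 0.015 m); the robot touches nothing.
It fails at once if the carrier presses on the stage with more than 30 N (contact force between carrier and stage above 30 N).
It fails at once if the robot touches the stage with more than 30 N (contact force between any of the fingers, the arm and stage above 30 N).
It fails at once if the yellow carrier is shifted by more than 15 mm (distance of spare_tab from where it was at the start of the episode above 0.015 m).
It also fails if it takes over 64 s, if anything falls off the work surface, if the arm or the gripper's body presses on something with over 40 N, if the wrist force passes 120 N, or if a joint passes its speed limit or range.

## Working session

There is one attempt and no reset: what is moved stays moved. The work goes in short steps, Python scripts to look and compute and a tool call to move; the robot and the scene stay as the last step left them, time stands still between calls to the robot, and variables do not carry over. Pictures are saved under pics/ and viewed, about 8 in all and at most 12, crops included, and the job is handed in when it is done.

Besides the shell and the picture viewer there is one more tool, called by a JSON object that holds its "api" and its "payload", one argument or row to a line. move_arm: Moves the arm, as the interface text tells. Its arguments: {"type":"object","properties":{"steps":{"type":"array"}},"required":["steps"]}

```bash
mkdir -p pics; cat > h.py <<'E'
import numpy as np,cv2
from workcell import manip
def shot(n):
    p,d=manip.camera(n); np.savez(f'{n}.npz',p=p,d=d); return p,d
def world(n,u,v,z=None,d=None):
    m=manip.camera_model(n);K,D,R,t=[np.array(m[k],float) for k in('K','D','R','t')]
    q=cv2.undistortPoints(np.array([[[u,v]]],float),K,D)[0,0]
    r=np.array([q[0],q[1],1.])
    if z is not None:
        c=-R.T@t; w=R.T@r; return c+w*(z-c[2])/w[2]
    return R.T@(r*d-t)
def pix(n,X):
    m=manip.camera_model(n);K,D,R,t=[np.array(m[k],float) for k in('K','D','R','t')]
    return cv2.projectPoints(np.array([X],float),cv2.Rodrigues(R)[0],t,K,D)[0].ravel()
E
python3 - <<'E'
from h import *
for n in('top','side'):
    p,d=shot(n); cv2.imwrite(f'pics/{n}0.png',p)
    m=manip.camera_model(n); print(n,m['K'],(-np.array(m['R']).T@m['t']),m['R'])
print(manip.state())
E
```

```text
top [[364.2161613    0.         317.58402225]
 [  0.         364.2161613  195.85972188]
 [  0.           0.           1.        ]] [0.38588336 0.06464137 0.71574389] [[ 0.14618677 -0.9892547   0.00213933]
 [-0.96909271 -0.14364107 -0.2005656 ]
 [ 0.19871776  0.02724683 -0.97967794]]
side [[452.50806133   0.         322.22230014]
 [  0.         452.50806133 195.66155831]
 [  0.           0.           1.        ]] [0.47040222 0.79497952 0.74735925] [[-0.99252459 -0.12197205  0.00421392]
 [-0.08810664  0.69220419 -0.71630341]
 [ 0.08445211 -0.71132003 -0.69777623]]
{'time_s': 0.1, 'joint_pos': array([-1.25519761,  0.33380135,  0.0398696 ,  1.46617265, -0.01341447,
        1.34329898, -0.0584563 ]), 'joint_velocities': array([ 9.38577799e-04, -9.13624698e-05,  1.03864373e-03, -3.23673037e-03,
       -2.65152769e-03,  1.98836120e-04, -4.71175137e-04]), 'joint_efforts': array([ 4.42846329e-03, -6.57817769e+01,  1.34033516e+00, -4.04708648e+01,
       -5.96436253e-02,  4.08785243e-02,  7.76931893e-05]), 'tool_pos': array([0.26189173, 0.59472818, 0.4039781 ]), 'tcp_rot': array([-1.07338921e-04,  2.05901711e-01,  9.78572422e-01, -6.99028115e-04]), 'force': array([-0.99506225, -0.17298701,  0.91644868]), 'moment': array([ 0.0265018 , -0.0246574 , -0.00834221]), 'grip_width': 0.08714221538619138}
```

View pics/top0.png

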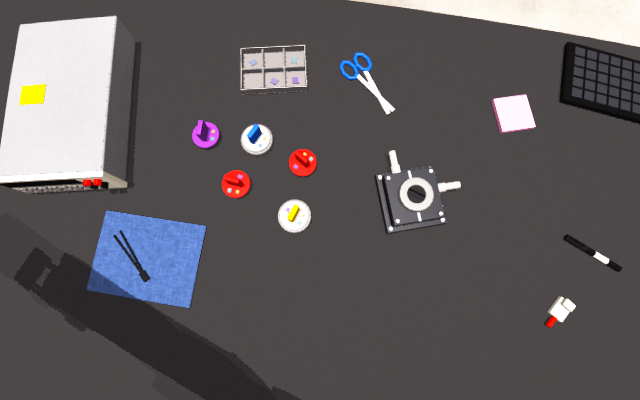

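View pics/side0.png

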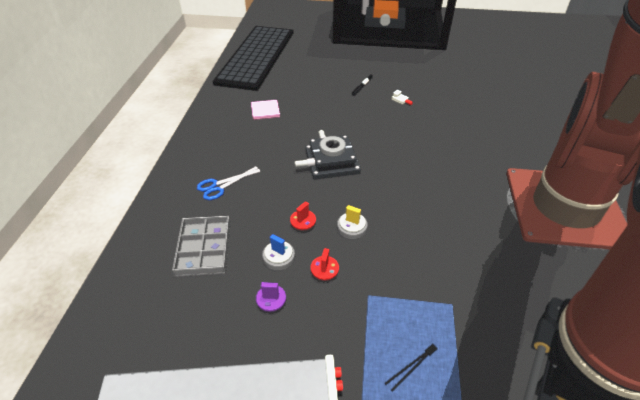

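Top: blue carrier at about (256,137), yellow at (293,214), stage head at (416,194) with thumbscrews pointing up and right. Side: blue at (278,246), stage at (332,147). Next I enlarge these.

```bash
python3 - <<'E'
from h import *
def crop(n,u,v,w,h,s):
    p=np.load(f'{n}.npz')['p'][v:v+h,u:u+w]; return cv2.resize(p,None,fx=s,fy=s,interpolation=cv2.INTER_CUBIC)
a=np.hstack([crop('top',235,115,40,40,7),crop('top',370,145,100,56+0,5)]) if 0 else None
A=crop('top',236,116,40,40,7);B=crop('side',258,226,40,40,7)
C=crop('top',370,145,100,100,5.6)
cv2.imwrite('pics/crop1.png',np.hstack([np.vstack([A,B]),C]))
d=np.load('top.npz')['d'];print(d[125:147:3,246:268:3].round(3)); print(d[180:212:4,400:432:4].round(3))
for n in('top','side'):
    p=np.load(f'{n}.npz')['p']; hsv=cv2.cvtColor(p,cv2.COLOR_BGR2HSV)
    print(n,[hsv[r,c] for r,c in ([(133,255)] if n=='top' else [(244,278)])])
E
```

```text
[[0.76  0.763 0.746 0.695 0.746 0.742 0.763 0.763]
 [0.743 0.735 0.693 0.694 0.699 0.736 0.737 0.743]
 [0.736 0.695 0.693 0.696 0.708 0.735 0.735 0.735]
 [0.732 0.692 0.693 0.703 0.717 0.733 0.733 0.733]
 [0.732 0.689 0.698 0.712 0.726 0.733 0.732 0.734]
 [0.731 0.706 0.707 0.724 0.733 0.734 0.732 0.731]
 [0.727 0.729 0.718 0.729 0.73  0.728 0.729 0.729]
 [0.729 0.728 0.729 0.728 0.727 0.729 0.728 0.734]]
[[0.695 0.694 0.678 0.679 0.677 0.675 0.677 0.693]
 [0.693 0.676 0.677 0.676 0.677 0.677 0.675 0.677]
 [0.676 0.673 0.675 0.68  0.678 0.679 0.675 0.673]
 [0.674 0.672 0.685 0.685 0.684 0.678 0.676 0.675]
 [0.672 0.672 0.677 0.675 0.684 0.685 0.683 0.672]
 [0.676 0.669 0.67  0.672 0.675 0.675 0.67  0.671]
 [0.684 0.667 0.669 0.668 0.667 0.668 0.669 0.667]
 [0.684 0.682 0.671 0.667 0.665 0.668 0.668 0.683]]
top [array([111, 226, 114], dtype=uint8)]
side [array([109, 183, 146], dtype=uint8)]
```

View pics/crop1.png

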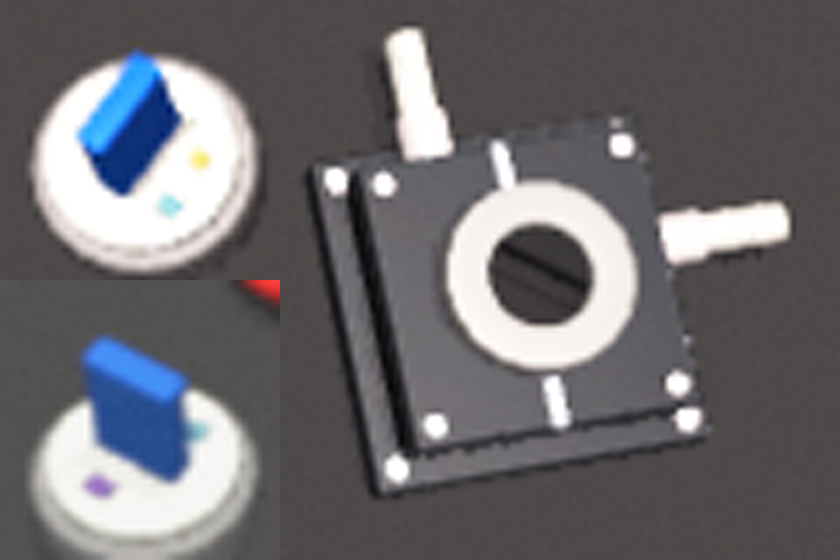

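Crop: blue tab top face has corners (135,52),(160,65),(105,150),(78,132). The head rim is centred at (541,275), with white marks at (503,165) and (558,402). The slot runs from upper left to lower right, roughly (505,240) to (590,300).

```bash
cat > m.py <<'E'
from h import *
def T(x,y,z): return world('top',(x+.5)/7-.5+236,(y+.5)/7-.5+116,z)
def S(x,y,z): return world('side',(x+.5)/7-.5+258,(y-280+.5)/7-.5+226,z)
def C(x,y,z): return world('top',(x-280+.5)/5.6-.5+370,(y+.5)/5.6-.5+145,z)
def ang(a,b): return np.degrees(np.arctan2(*(b-a)[[1,0]]))
E
python3 - <<'E'
from m import *
c=[T(*q,.062) for q in((135,52),(160,65),(105,150),(78,132))]
print('tab top',np.mean(c,0),ang(c[3],c[0]),ang(c[2],c[1]),[np.linalg.norm(c[i]-c[(i+1)%4]) for i in range(4)])
s=[S(*q,.062) for q in((108,338),(188,378),(172,398),(85,355))]
print('side',np.mean(s,0),ang(s[0],s[1]),ang(s[3],s[2]))
print('disc top ctr', T(146,153,.022))
print('disc side',S(146,465,.022))
print('head',C(541.5,275,.058))
a,b=C(558,402,.042),C(503,165,.042);print('marks',a,b,(a+b)/2,ang(a,b))
for q in [((505,240),(590,300)),((500,270),(555,312)),((510,238),(592,287))]:
    print('slot',ang(C(*q[1],.054),C(*q[0],.054)))
# rectified top view of head: 0.2mm/px
h=C(541.5,275,.058);p=np.load('top.npz')['p']
def rect(c,z,r,N=400):
    g=np.linspace(r,-r,N); X,Y=np.meshgrid(g,g,indexing='ij') # rows: +x up ; cols: +y left
    m=manip.camera_model('top')
    P=np.stack([c[0]+X,c[1]+Y,np.full_like(X,z)],-1).reshape(-1,3)
    uv=cv2.projectPoints(P,cv2.Rodrigues(np.array(m['R']))[0],np.array(m['t'],float),np.array(m['K']),np.array(m['D'],float))[0].reshape(N,N,2).astype(np.float32)
    return cv2.remap(p,uv[...,0],uv[...,1],cv2.INTER_CUBIC)
im1=rect(h,.058,.05); im2=cv2.convertScaleAbs(rect(h,.054,.02),alpha=2.5)
cv2.imwrite('pics/rect.png',np.hstack([im1,im2]))
E
```

```text
tab top [0.62767625 0.22427463 0.062     ] -23.896054505053662 -21.418566867589643 [np.float64(0.007980998400055183), np.float64(0.028344699609769153), np.float64(0.009196511381938192), np.float64(0.027457492386964356)]
side [0.62691266 0.22676529 0.062     ] 155.040165533533 155.52699121666467
disc top ctr [0.62746736 0.22346118 0.022     ]
disc side [0.62657927 0.22991942 0.022     ]
head [ 0.55018756 -0.09752355  0.058     ]
marks [ 0.51164014 -0.11102773  0.042     ] [ 0.5906758  -0.08478246  0.042     ] [ 0.55115797 -0.0979051   0.042     ] 18.369710144034407
slot 61.75680047582545
slot 59.56220534993986
slot 66.35057736908078
```

View pics/rect.png

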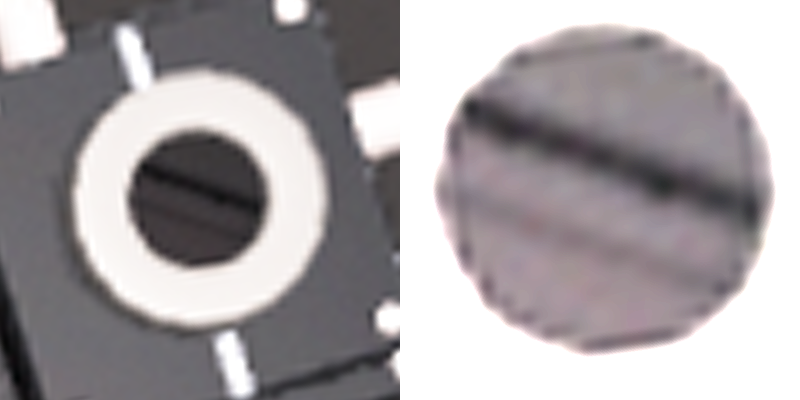

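Rectified view: the slot edges run (470,108) to (755,210) and (470,200) to (715,285). That puts the slot at about 70.5° in world, and with the stage x axis at 18.4° it is 52° CCW of the marks. The tool's x axis (156.2°) already lines up with the tab at about −23.5°. Moving above the blue carrier.

{"api": "move_arm", "payload": {
  "steps": [
    {"fingers": 0.5,"translation": [1.5,-1.5,0],"spin": 0},
    {"fingers": 0.5,"translation": [3.2,-3.2,0],"spin": 0},
    {"fingers": 0.5,"translation": [3.5,-3.5,-0.5],"spin": 0},
    {"fingers": 0.5,"translation": [3.5,-3.5,-0.5],"spin": 0},
    {"fingers": 0.5,"translation": [3.5,-3.5,-1],"spin": 0},
    {"fingers": 0.5,"translation": [3.5,-3.5,-1],"spin": 0},
    {"fingers": 0.5,"translation": [3.5,-3.5,-1],"spin": 0},
    {"fingers": 0.5,"translation": [3.5,-3.5,-1],"spin": 0},
    {"fingers": 0.5,"translation": [3.5,-3.5,-1],"spin": 0},
    {"fingers": 0.5,"translation": [3.3,-3.5,-1],"spin": 0},
    {"fingers": 0.5,"translation": [2.5,-2.8,0],"spin": 0},
    {"fingers": 0.5,"translation": [1.5,-1.5,0],"spin": 0}
  ]
}}

```text
time_s: 1.3
tool_pos: [0.6271, 0.2224, 0.3343]
tcp_rot: [-0.0, 0.208, 0.978, -0.001]
force: [0.7, 0.4, 0.8]
grip_width: 0.0435
```

```bash
python3 - <<'E'
from h import *
p,d=shot('side');t,_=shot('top')
a=cv2.resize(p[200:290,230:350],None,fx=5,fy=5,interpolation=cv2.INTER_CUBIC)
s0=cv2.resize(p[120:190,290:370],(400,350),interpolation=cv2.INTER_CUBIC)
cv2.imwrite('pics/a.png',np.hstack([cv2.resize(a,(400,300)),s0[:300]]))
c=cv2.resize(p[125:180,290:370],None,fx=5,fy=5,interpolation=cv2.INTER_CUBIC)
cv2.imwrite('pics/b.png',np.vstack([np.hstack([a[:, :],np.zeros((450,1,3),np.uint8)])[:, :400],c])[:600])
s=manip.state();print(s['time_s'],s['tool_pos'],s['tcp_rot'],s['grip_width'],s['force'])
E
```

```text
1.4 [0.6272671  0.2224307  0.33455397] [ 3.20394913e-04  2.08734272e-01  9.77971602e-01 -1.20247515e-03] 0.04343940100036663 [ 0.6331975  -0.82280463 -0.14980213]
```

View pics/a.png

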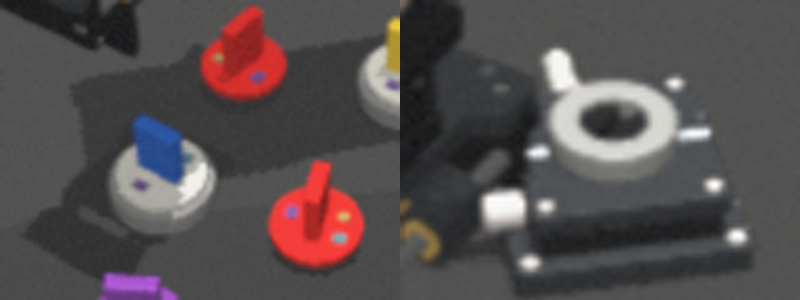

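Left: the carrier is unobstructed under the gripper, tab top at about (158,135). Right: the rim of the stage head is centred at (613,118). Cross-checking the head position from the side camera.

```bash
python3 - <<'E'
from h import *
print('side head',world('side',332.2,143.2,.058))
# rims by code
for n,(u,v) in {'side':(332,143),'top':(416,194)}.items():
    p=np.load(n+'.npz')['p'] if n=='side' else np.load('top.npz')['p']
    g=(p.min(2)>115).astype(np.uint8); r=50
    l,lab,st,ce=cv2.connectedComponentsWithStats(g)
    for i in range(1,l):
        x,y,w,h,a=st[i]
        if x<u<x+w and y<v<y+h and a<5000:
            cn=cv2.findContours((lab==i).astype(np.uint8),cv2.RETR_CCOMP,cv2.CHAIN_APPROX_NONE)[0]
            for c in cn:
                if len(c)>20: e=cv2.fitEllipse(c);print(n,e,world(n,*e[0],.058))
X=manip.state()['tool_pos'];print(pix('side',[.6275,.2255,.17]),pix('side',X-[0,0,.182]))
E
```

```text
side head [ 0.55203221 -0.09581681  0.058     ]
side ((331.93133544921875, 143.0858154296875), (18.746726989746094, 34.271873474121094), 114.29855346679688) [ 0.55274187 -0.09618984  0.058     ]
side ((332.25384521484375, 143.9425048828125), (8.41091537475586, 14.167226791381836), 92.43118286132812) [ 0.55158247 -0.09286299  0.058     ]
top ((412.2449645996094, 194.97186279296875), (72.4255599975586, 78.73294830322266), 112.41117858886719) [ 0.5466709  -0.09027639  0.058     ]
top ((431.87640380859375, 219.0122833251953), (3.898808240890503, 24.313905715942383), 80.67332458496094) [ 0.50717369 -0.13044951  0.058     ]
top ((398.2968444824219, 195.339111328125), (2.7866885662078857, 12.837724685668945), 174.42828369140625) [ 0.54216492 -0.0646213   0.058     ]
top ((416.066162109375, 193.8181610107422), (17.839086532592773, 19.030494689941406), 131.9742889404297) [ 0.54989719 -0.09713846  0.058     ]
top ((420.1280822753906, 162.41256713867188), (65.4668197631836, 129.8073272705078), 16.85572052001953) [ 0.61152158 -0.0992917   0.058     ]
[273.23479845 198.70726905] [274.36357798 204.28373771]
```

{"api": "move_arm", "payload": {
  "steps": [
    {"fingers": 0.5,"translation": [0,0.3,-0.8],"spin": 0},
    {"fingers": 0.5,"translation": [0,0,-1.5],"spin": 0},
    {"fingers": 0.5,"translation": [0,0,-1.5],"spin": 0},
    {"fingers": 0.5,"translation": [0,0,-1.5],"spin": 0},
    {"fingers": 0.5,"translation": [0,0,-1.5],"spin": 0},
    {"fingers": 0.5,"translation": [0,0,-1.5],"spin": 0},
    {"fingers": 0.5,"translation": [0,0,-1.5],"spin": 0},
    {"fingers": 0.5,"translation": [0,0,-1.0],"spin": 0},
    {"fingers": 0.5,"translation": [0,0,-0.8],"spin": 0},
    {"fingers": 0.5,"translation": [0,0,-0.6],"spin": 0},
    {"fingers": 0.5,"translation": [0,0,0],"spin": 0},
    {"fingers": 0.5,"translation": [0,0,0],"spin": 0}
  ]
}}

```text
time_s: 2.6
tool_pos: [0.6254, 0.2296, 0.2136]
tcp_rot: [0.0, 0.206, 0.979, 0.0]
force: [-0.4, -0.3, 1.0]
grip_width: 0.0433
```

{"api": "move_arm", "payload": {
  "steps": [
    {"fingers": 0,"translation": [0,0,0],"spin": 0},
    {"fingers": 0,"translation": [0,0,0],"spin": 0},
    {"fingers": 0,"translation": [0,0,0],"spin": 0},
    {"fingers": 0,"translation": [0,0,0],"spin": 0},
    {"fingers": 0,"translation": [0,0,0],"spin": 0},
    {"fingers": 0,"translation": [0,0,0],"spin": 0},
    {"fingers": 0,"translation": [0,0,0],"spin": 0},
    {"fingers": 0,"translation": [0,0,0],"spin": 0}
  ]
}}

```text
time_s: 3.4
tool_pos: [0.6252, 0.2295, 0.2133]
tcp_rot: [-0.0, 0.206, 0.979, -0.0]
force: [-0.6, -1.4, 1.6]
grip_width: 0.0099
```

Gripped (9.9 mm), but the arm settled about 3.5 mm off along the tab. I'll re-grip centred.

{"api": "move_arm", "payload": {
  "steps": [
    {"fingers": 0.3,"translation": [0,0,0],"spin": 0},
    {"fingers": 0.3,"translation": [0,0,0],"spin": 0},
    {"fingers": 0.3,"translation": [0,0,0],"spin": 0},
    {"fingers": 0.3,"translation": [0.1,-0.05,0],"spin": 0},
    {"fingers": 0.3,"translation": [0.1,-0.15,0],"spin": 0},
    {"fingers": 0.3,"translation": [0,-0.2,-0.05],"spin": 0},
    {"fingers": 0.3,"translation": [0,0,0],"spin": 0},
    {"fingers": 0.3,"translation": [0,0,0],"spin": 0},
    {"fingers": 0.3,"translation": [0,0,0],"spin": 0}
  ]
}}

```text
time_s: 4.3
tool_pos: [0.6272, 0.2256, 0.2127]
tcp_rot: [-0.0, 0.206, 0.979, -0.0]
force: [-0.1, -0.1, -0.4]
grip_width: 0.0265
```

```bash
python3 - <<'E'
from h import *
p,d=shot('side');t,_=shot('top')
f=lambda q,u,v:cv2.resize(q[v:v+60,u:u+60],None,fx=6.6,fy=6.6,interpolation=cv2.INTER_CUBIC)
cv2.imwrite('pics/c.png',np.hstack([f(p,248,220),f(t,226,106)]))
s=manip.state();print(s['time_s'],s['tool_pos'],s['grip_width'])
E
```

```text
4.4 [0.62718941 0.22570991 0.21274758] 0.02590736258523473
```

View pics/c.png

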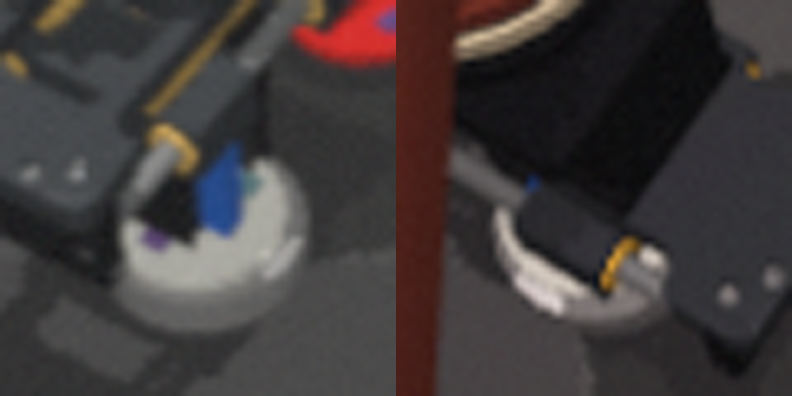

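The tab sits between the pads, clear in both views. Closing and lifting.

{"api": "move_arm", "payload": {
  "steps": [
    {"fingers": 0,"translation": [0,0,0],"spin": 0},
    {"fingers": 0,"translation": [0,0,0],"spin": 0},
    {"fingers": 0,"translation": [0,0,0],"spin": 0},
    {"fingers": 0,"translation": [0,0,0],"spin": 0},
    {"fingers": 0,"translation": [0,0,0],"spin": 0},
    {"fingers": 0,"translation": [0,0,0],"spin": 0},
    {"fingers": 0,"translation": [0,0,0.3],"spin": 0},
    {"fingers": 0,"translation": [0,0,0.8],"spin": 0},
    {"fingers": 0,"translation": [0,0,1.2],"spin": 0},
    {"fingers": 0,"translation": [0,0,1.2],"spin": 0},
    {"fingers": 0,"translation": [0,0,1.5],"spin": 0},
    {"fingers": 0,"translation": [0,0,1.5],"spin": 0}
  ]
}}

```text
time_s: 5.6
tool_pos: [0.6273, 0.2256, 0.2796]
tcp_rot: [0.0, 0.206, 0.979, 0.0]
force: [-1.0, -0.2, -2.0]
grip_width: 0.0098
```

{"api": "move_arm", "payload": {
  "steps": [
    {"fingers": 0,"translation": [0,0,1.5],"spin": 0},
    {"fingers": 0,"translation": [0,0,1.5],"spin": 0},
    {"fingers": 0,"translation": [0,0,1.5],"spin": 0},
    {"fingers": 0,"translation": [0,0,1.0],"spin": 0},
    {"fingers": 0,"translation": [0,0,0.5],"spin": 0},
    {"fingers": 0,"translation": [0,0,0],"spin": 0},
    {"fingers": 0,"translation": [0,0,0],"spin": 0}
  ]
}}

```text
time_s: 6.3
tool_pos: [0.6271, 0.2255, 0.3371]
tcp_rot: [-0.0, 0.206, 0.979, -0.0]
force: [-0.7, -0.0, -1.3]
grip_width: 0.0098
```

{"api": "move_arm", "payload": {
  "steps": [
    {"fingers": 0,"translation": [-0.32,-1.35,0],"spin": -3.6},
    {"fingers": 0,"translation": [-0.32,-1.35,0],"spin": -3.6},
    {"fingers": 0,"translation": [-0.32,-1.35,0],"spin": -3.6},
    {"fingers": 0,"translation": [-0.32,-1.35,0],"spin": -3.6},
    {"fingers": 0,"translation": [-0.32,-1.35,0],"spin": -3.6},
    {"fingers": 0,"translation": [-0.32,-1.35,0],"spin": -3.6},
    {"fingers": 0,"translation": [-0.32,-1.35,0],"spin": -3.6},
    {"fingers": 0,"translation": [-0.32,-1.35,0],"spin": -3.6},
    {"fingers": 0,"translation": [-0.32,-1.35,0],"spin": -3.6},
    {"fingers": 0,"translation": [-0.32,-1.35,0],"spin": -3.6},
    {"fingers": 0,"translation": [-0.32,-1.35,0],"spin": -3.6},
    {"fingers": 0,"translation": [-0.32,-1.35,0],"spin": -3.6}
  ]
}}

```text
time_s: 7.5
tool_pos: [0.5884, 0.063, 0.3369]
tcp_rot: [-0.0, 0.553, 0.833, -0.001]
force: [0.3, 0.0, -1.3]
grip_width: 0.0096
```

{"api": "move_arm", "payload": {
  "steps": [
    {"fingers": 0,"translation": [-0.32,-1.35,0],"spin": -3.6},
    {"fingers": 0,"translation": [-0.32,-1.35,0],"spin": -3.6},
    {"fingers": 0,"translation": [-0.32,-1.35,0],"spin": -3.6},
    {"fingers": 0,"translation": [-0.32,-1.35,0],"spin": -3.6},
    {"fingers": 0,"translation": [-0.32,-1.35,0],"spin": -3.6},
    {"fingers": 0,"translation": [-0.32,-1.35,0],"spin": -3.6},
    {"fingers": 0,"translation": [-0.32,-1.35,0],"spin": -3.6},
    {"fingers": 0,"translation": [-0.32,-1.35,0],"spin": -3.6},
    {"fingers": 0,"translation": [-0.32,-1.35,0],"spin": -3.6},
    {"fingers": 0,"translation": [-0.32,-1.35,0],"spin": -3.6},
    {"fingers": 0,"translation": [-0.3,-1.35,0],"spin": -3.6},
    {"fingers": 0,"translation": [-0.26,-1.2,0],"spin": -3.6}
  ]
}}

```text
time_s: 8.7
tool_pos: [0.5508, -0.0976, 0.3371]
tcp_rot: [-0.0, 0.821, 0.571, -0.001]
force: [-0.2, -0.1, -1.9]
grip_width: 0.0098
```

{"api": "move_arm", "payload": {
  "steps": [
    {"fingers": 0,"translation": [0,0,0],"spin": 0},
    {"fingers": 0,"translation": [0,0,0],"spin": 0},
    {"fingers": 0,"translation": [0,0,0],"spin": 0},
    {"fingers": 0,"translation": [0,0,0],"spin": 0}
  ]
}}

```text
time_s: 9.1
tool_pos: [0.5514, -0.0961, 0.3376]
tcp_rot: [-0.0, 0.819, 0.573, -0.0]
force: [-0.3, -0.1, -1.3]
grip_width: 0.0095
```

```bash
python3 - <<'E'
from h import *
p,d=shot('side')
s=manip.state();X=s['tool_pos'];r=s['tcp_rot'];print(s['time_s'],X,r,s['force'],s['moment'],s['joint_pos'],np.degrees(2*np.arctan2(r[2],r[1])))
g=X-[0,0,.164]
for z,n in((.014,'tabtop'),(-.026,'disc top'),(-.032,'under'),(-.043,'key')): print(n,pix('side',g+[0,0,z]))
u,v=270,60
im=cv2.resize(p[v:v+110,u:u+120],None,fx=5,fy=5,interpolation=cv2.INTER_CUBIC)
cv2.imwrite('pics/d.png',im)
E
```

```text
9.15 [ 0.55138525 -0.09622235  0.33764448] [-9.75239933e-05  8.19513123e-01  5.73060408e-01 -3.14183058e-05] [-0.7300359   0.45945568 -0.91805142] [-0.09982202  0.06238239 -0.0202451 ] [-0.4819514   0.22241802  0.66262294  1.80279632 -0.14824519  1.1665374
 -0.12301405] 69.92782885884014
tabtop [333.61880809  97.73934301]
disc top [333.24546079 112.57160088]
under [333.1911685 114.7289573]
key [333.09274716 118.64011202]
```

View pics/d.png

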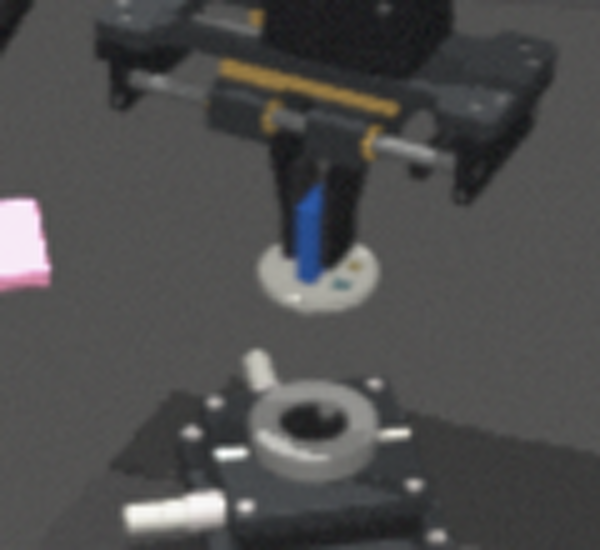

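Disc appears centred near crop (318,272), directly over the head at (314,425). I'll compare the disc outline to its prediction, to spot any offset in the grip.

```bash
python3 - <<'E'
from h import *
p=np.load('side.npz')['p'];g0=cv2.cvtColor(p,cv2.COLOR_BGR2GRAY).astype(np.float32)
def edges(c,R,zt,zb,z):pass
from scipy.ndimage import map_coordinates
from scipy.optimize import minimize
a=np.linspace(0,2*np.pi,120)
def sil(c,R,z0,z1,s=1.):
    P=[];
    for z in(z0,z1):
        P+=[pix('side',[c[0]+R*np.cos(t),c[1]+R*np.sin(t),z]) for t in a]
    return cv2.convexHull(np.array(P,np.float32))[:,0]
def score(c,R,z0,z1,tmax):
    h=sil(c,R,z0,z1); m=h.mean(0)
    t=np.arctan2(h[:,1]-m[1],h[:,0]-m[0]); k=(t>-.3)&(t<np.pi+.3)|(t<-np.pi+.3)
    h=h[k]; n=(h-m)/np.linalg.norm(h-m,axis=1)[:,None]
    f=lambda q:map_coordinates(g0,[q[:,1],q[:,0]],order=1)
    return (f(h-1.2*n)-f(h+1.2*n)).mean()
X=manip.state()['tool_pos'];z=X[2]-.164
for nm,c0,R,z0,z1 in(('disc',X[:2],.028,z-.026,z-.032),('head',np.array([.552,-.0965]),.032,.058,.044)):
    gr=[(score(c0+[dx,dy],R,z0,z1,0),dx,dy) for dx in np.arange(-.004,.0041,.001) for dy in np.arange(-.006,.0061,.001)]
    gr.sort();print(nm,c0,gr[-3:])
E
```

```text
Traceback (most recent call last):
  File "h.py", line 13, in pix
    m=manip.camera_model(n);K,D,R,t=[np.array(m[k],float) for k in('K','D','R','t')]
ValueError: time passes only in moves, steps and waits
```

```bash
python3 - <<'E'
from h import *
from scipy.ndimage import map_coordinates
p=np.load('side.npz')['p'];g0=cv2.cvtColor(p,cv2.COLOR_BGR2GRAY).astype(np.float32)
m=manip.camera_model('side');K,D,Rm,t=[np.array(m[k],float) for k in('K','D','R','t')];rv=cv2.Rodrigues(Rm)[0]
a=np.linspace(0,2*np.pi,120)
def score(c,R,z0,z1):
    P=np.vstack([np.c_[c[0]+R*np.cos(a),c[1]+R*np.sin(a),0*a+z] for z in(z0,z1)])
    h=cv2.convexHull(cv2.projectPoints(P,rv,t,K,D)[0].astype(np.float32))[:,0]; mm=h.mean(0)
    th=np.arctan2(h[:,1]-mm[1],h[:,0]-mm[0]); h=h[(th>-.3)|(th<-np.pi+.3)]
    n=(h-mm)/np.linalg.norm(h-mm,axis=1)[:,None]
    f=lambda q:map_coordinates(g0,[q[:,1],q[:,0]],order=1)
    return (f(h-1.2*n)-f(h+1.2*n)).mean()
X=np.array([0.5514,-0.0962,.3376]);z=X[2]-.164
for nm,c0,R,z0,z1 in(('disc',X[:2],.028,z-.026,z-.032),('head',np.array([.552,-.0965]),.032,.058,.046)):
    gr=sorted((round(float(score(c0+[dx,dy],R,z0,z1)),1),round(dx,3),round(dy,3)) for dx in np.arange(-.004,.0041,.001) for dy in np.arange(-.006,.0061,.001))
    print(nm,c0,gr[-4:])
E
```

```text
disc [ 0.5514 -0.0962] [(64.4, np.float64(0.0), np.float64(-0.002)), (64.6, np.float64(0.0), np.float64(0.001)), (65.5, np.float64(0.0), np.float64(-0.001)), (65.5, np.float64(0.0), np.float64(0.0))]
head [ 0.552  -0.0965] [(36.1, np.float64(-0.001), np.float64(0.001)), (36.2, np.float64(-0.002), np.float64(0.0)), (36.2, np.float64(-0.002), np.float64(0.002)), (36.5, np.float64(-0.002), np.float64(0.001))]
```

Carrier is centred in the grip to about 1 mm, and the head is within 1 mm of the tool axis. Descending to about 1 cm above contact.

{"api": "move_arm", "payload": {
  "steps": [
    {"fingers": 0,"translation": [-0.05,0,-0.5],"spin": 0},
    {"fingers": 0,"translation": [0,0,-1],"spin": 0},
    {"fingers": 0,"translation": [0,0,-1],"spin": 0},
    {"fingers": 0,"translation": [0,0,-1],"spin": 0},
    {"fingers": 0,"translation": [0,0,-1],"spin": 0},
    {"fingers": 0,"translation": [0,0,-0.8],"spin": 0},
    {"fingers": 0,"translation": [0,0,-0.6],"spin": 0},
    {"fingers": 0,"translation": [0,0,-0.4],"spin": 0},
    {"fingers": 0,"translation": [0,0,-0.2],"spin": 0},
    {"fingers": 0,"translation": [0,0,0],"spin": 0},
    {"fingers": 0,"translation": [0,0,0],"spin": 0},
    {"fingers": 0,"translation": [0,0,0],"spin": 0}
  ]
}}

```text
time_s: 10.35
tool_pos: [0.5509, -0.097, 0.2731]
tcp_rot: [0.0, 0.82, 0.572, 0.0]
force: [-0.5, 0.2, -0.9]
grip_width: 0.0096
```

Now at 5 mm/s to 0.265, then stepwise.

{"api": "move_arm", "payload": {
  "steps": [
    {"fingers": 0,"translation": [0,0,-0.08],"spin": 0},
    {"fingers": 0,"translation": [0,0,-0.08],"spin": 0},
    {"fingers": 0,"translation": [0,0,-0.08],"spin": 0},
    {"fingers": 0,"translation": [0,0,-0.06],"spin": 0},
    {"fingers": 0,"translation": [0,0,-0.05],"spin": 0},
    {"fingers": 0,"translation": [0,0,-0.05],"spin": 0},
    {"fingers": 0,"translation": [0,0,-0.05],"spin": 0},
    {"fingers": 0,"translation": [0,0,-0.05],"spin": 0},
    {"fingers": 0,"translation": [0,0,-0.05],"spin": 0},
    {"fingers": 0,"translation": [0,0,-0.05],"spin": 0},
    {"fingers": 0,"translation": [0,0,-0.05],"spin": 0},
    {"fingers": 0,"translation": [0,0,-0.05],"spin": 0}
  ]
}}

```text
time_s: 11.55
tool_pos: [0.5507, -0.0969, 0.2657]
tcp_rot: [-0.0, 0.82, 0.572, 0.0]
force: [0.4, -0.4, -1.7]
grip_width: 0.01
```

{"api": "move_arm", "payload": {
  "steps": [
    {"fingers": 0,"translation": [0,0,-0.05],"spin": 0},
    {"fingers": 0,"translation": [0,0,-0.05],"spin": 0},
    {"fingers": 0,"translation": [0,0,-0.05],"spin": 0},
    {"fingers": 0,"translation": [0,0,-0.05],"spin": 0},
    {"fingers": 0,"translation": [0,0,0],"spin": 0}
  ]
}}

```text
time_s: 12.05
tool_pos: [0.5507, -0.0969, 0.2637]
tcp_rot: [-0.0, 0.82, 0.572, -0.0]
force: [-0.1, -0.2, -1.7]
grip_width: 0.0098
```

{"api": "move_arm", "payload": {
  "steps": [
    {"fingers": 0,"translation": [0,0,-0.05],"spin": 0},
    {"fingers": 0,"translation": [0,0,-0.05],"spin": 0},
    {"fingers": 0,"translation": [0,0,-0.05],"spin": 0},
    {"fingers": 0,"translation": [0,0,-0.05],"spin": 0},
    {"fingers": 0,"translation": [0,0,-0.03],"spin": 0},
    {"fingers": 0,"translation": [0,0,0],"spin": 0}
  ]
}}

```text
time_s: 12.65
tool_pos: [0.5507, -0.0969, 0.2614]
tcp_rot: [-0.0, 0.82, 0.572, -0.0]
force: [-0.8, 0.5, -1.1]
grip_width: 0.0097
```

{"api": "move_arm", "payload": {
  "steps": [
    {"fingers": 0,"translation": [0,0,-0.03],"spin": 0},
    {"fingers": 0,"translation": [0,0,-0.03],"spin": 0},
    {"fingers": 0,"translation": [0,0,-0.02],"spin": 0},
    {"fingers": 0,"translation": [0,0,0],"spin": 0}
  ]
}}

```text
time_s: 13.05
tool_pos: [0.5507, -0.0969, 0.2606]
tcp_rot: [-0.0, 0.82, 0.572, 0.0]
force: [0.2, 0.1, -1.3]
grip_width: 0.01
```

{"api": "move_arm", "payload": {
  "steps": [
    {"fingers": 0,"translation": [0,0,-0.04],"spin": 0},
    {"fingers": 0,"translation": [0,0,-0.04],"spin": 0},
    {"fingers": 0,"translation": [0,0,-0.02],"spin": 0},
    {"fingers": 0,"translation": [0,0,0],"spin": 0}
  ]
}}

```text
time_s: 13.45
tool_pos: [0.5507, -0.0969, 0.2596]
tcp_rot: [-0.0, 0.82, 0.572, -0.0]
force: [-0.9, -0.9, -1.1]
grip_width: 0.0098
```

{"api": "move_arm", "payload": {
  "steps": [
    {"fingers": 0,"translation": [0,0,-0.04],"spin": 0},
    {"fingers": 0,"translation": [0,0,-0.04],"spin": 0},
    {"fingers": 0,"translation": [0,0,-0.02],"spin": 0},
    {"fingers": 0,"translation": [0,0,0],"spin": 0}
  ]
}}

```text
time_s: 13.85
tool_pos: [0.5507, -0.0969, 0.2586]
tcp_rot: [-0.0, 0.82, 0.572, -0.0]
force: [0.7, -0.5, -1.6]
grip_width: 0.0095
```

It is dropping into the slot with no force. On to the rim, at about 0.2547.

{"api": "move_arm", "payload": {
  "steps": [
    {"fingers": 0,"translation": [0,0,-0.05],"spin": 0},
    {"fingers": 0,"translation": [0,0,-0.05],"spin": 0},
    {"fingers": 0,"translation": [0,0,-0.05],"spin": 0},
    {"fingers": 0,"translation": [0,0,-0.05],"spin": 0},
    {"fingers": 0,"translation": [0,0,-0.05],"spin": 0},
    {"fingers": 0,"translation": [0,0,0],"spin": 0}
  ]
}}

```text
time_s: 14.45
tool_pos: [0.5507, -0.0969, 0.2561]
tcp_rot: [-0.0, 0.82, 0.572, -0.0]
force: [-0.0, -0.5, -0.9]
grip_width: 0.0096
```

{"api": "move_arm", "payload": {
  "steps": [
    {"fingers": 0,"translation": [0,0,-0.03],"spin": 0},
    {"fingers": 0,"translation": [0,0,-0.03],"spin": 0},
    {"fingers": 0,"translation": [0,0,-0.03],"spin": 0},
    {"fingers": 0,"translation": [0,0,0],"spin": 0}
  ]
}}

```text
time_s: 14.85
tool_pos: [0.5507, -0.0969, 0.2552]
tcp_rot: [-0.0, 0.82, 0.572, -0.0]
force: [-0.4, 0.3, -1.8]
grip_width: 0.0099
```

{"api": "move_arm", "payload": {
  "steps": [
    {"fingers": 0,"translation": [0,0,-0.03],"spin": 0},
    {"fingers": 0,"translation": [0,0,-0.02],"spin": 0},
    {"fingers": 0,"translation": [0,0,-0.01],"spin": 0},
    {"fingers": 0,"translation": [0,0,0],"spin": 0}
  ]
}}

```text
time_s: 15.25
tool_pos: [0.5507, -0.0969, 0.2547]
tcp_rot: [-0.0, 0.82, 0.572, 0.0]
force: [0.3, 1.1, 0.3]
grip_width: 0.0096
```

{"api": "move_arm", "payload": {
  "steps": [
    {"fingers": 0,"translation": [0,0,-0.02],"spin": 0},
    {"fingers": 0,"translation": [0,0,-0.02],"spin": 0},
    {"fingers": 0,"translation": [0,0,0],"spin": 0}
  ]
}}

```text
time_s: 15.55
tool_pos: [0.5507, -0.097, 0.2547]
tcp_rot: [-0.0, 0.82, 0.572, 0.0]
force: [-3.2, 0.2, 6.4]
grip_width: 0.0096
```

Fully home: contact at 0.2547 with about 8 N. Easing slightly and turning clockwise while watching force.

{"api": "move_arm", "payload": {
  "steps": [
    {"fingers": 0,"translation": [0,0,0.02],"spin": 0},
    {"fingers": 0,"translation": [0,0,0],"spin": 0},
    {"fingers": 0,"translation": [0,0,0],"spin": 0},
    {"fingers": 0,"translation": [0,0,0],"spin": -1},
    {"fingers": 0,"translation": [0,0,0],"spin": -1},
    {"fingers": 0,"translation": [0,0,0],"spin": -1},
    {"fingers": 0,"translation": [0,0,0],"spin": -1},
    {"fingers": 0,"translation": [0,0,0],"spin": -1},
    {"fingers": 0,"translation": [0,0,0],"spin": -1},
    {"fingers": 0,"translation": [0,0,0],"spin": -1},
    {"fingers": 0,"translation": [0,0,0],"spin": -1}
  ]
}}

```text
time_s: 16.65
tool_pos: [0.5511, -0.0972, 0.2547]
tcp_rot: [0.001, 0.858, 0.513, 0.0]
force: [5.2, -3.1, 3.0]
grip_width: 0.01
```

```bash
python3 - <<'E'
from h import *
s=manip.state();r=s['tcp_rot'];print(s['time_s'],s['tool_pos'],s['force'],s['moment'],np.degrees(2*np.arctan2(r[2],r[1])))
E
```

```text
16.65 [ 0.55113038 -0.09719104  0.25471875] [ 5.19347855 -3.12686138  3.01348707] [-0.75682971 -0.8402965   0.11048053] 61.74525735418993
```

{"api": "move_arm", "payload": {
  "steps": [
    {"fingers": 0,"translation": [0,0,0],"spin": -1.5},
    {"fingers": 0,"translation": [0,0,0],"spin": -1.5},
    {"fingers": 0,"translation": [0,0,0],"spin": -1.5},
    {"fingers": 0,"translation": [0,0,0],"spin": -1.5},
    {"fingers": 0,"translation": [0,0,0],"spin": -1.5},
    {"fingers": 0,"translation": [0,0,0],"spin": -1.5},
    {"fingers": 0,"translation": [0,0,0],"spin": -1.5},
    {"fingers": 0,"translation": [0,0,0],"spin": -1.5}
  ]
}}

```text
time_s: 17.45
tool_pos: [0.551, -0.0971, 0.2547]
tcp_rot: [0.0, 0.907, 0.42, 0.0]
force: [4.0, -3.3, 3.3]
grip_width: 0.0097
```

```bash
cat > s.py <<'E'
from h import *
s=manip.state();r=s['tcp_rot'];print(s['time_s'],s['tool_pos'],s['force'],s['moment'],np.degrees(2*np.arctan2(r[2],r[1])))
E
python3 s.py
```

```text
17.45 [ 0.55104442 -0.09713958  0.25468983] [ 3.96551934 -3.34928799  3.28957567] [-0.74453987 -0.8820017   0.17403518] 49.70453779812231
```

{"api": "move_arm", "payload": {
  "steps": [
    {"fingers": 0,"translation": [0,0,0],"spin": -1.5},
    {"fingers": 0,"translation": [0,0,0],"spin": -1.5},
    {"fingers": 0,"translation": [0,0,0],"spin": -1.5},
    {"fingers": 0,"translation": [0,0,0],"spin": -1.5},
    {"fingers": 0,"translation": [0,0,0],"spin": -1.5},
    {"fingers": 0,"translation": [0,0,0],"spin": -1.5},
    {"fingers": 0,"translation": [0,0,0],"spin": -1.5},
    {"fingers": 0,"translation": [0,0,0],"spin": -1.5},
    {"fingers": 0,"translation": [0,0,0],"spin": -1.5},
    {"fingers": 0,"translation": [0,0,0],"spin": -1.5}
  ]
}}

```text
time_s: 18.45
tool_pos: [0.5509, -0.0971, 0.2547]
tcp_rot: [0.0, 0.954, 0.298, 0.0]
force: [3.7, -2.2, 4.4]
grip_width: 0.01
```

```bash
python3 s.py
```

```text
18.45 [ 0.55094882 -0.09705681  0.25466239] [ 3.74620876 -2.15889394  4.43186199] [-0.71141387 -0.79100979  0.23220377] 34.70444769997093
```

{"api": "move_arm", "payload": {
  "steps": [
    {"fingers": 0,"translation": [0,0,0],"spin": -1.5},
    {"fingers": 0,"translation": [0,0,0],"spin": -1.5},
    {"fingers": 0,"translation": [0,0,0],"spin": -1.5},
    {"fingers": 0,"translation": [0,0,0],"spin": -1.5},
    {"fingers": 0,"translation": [0,0,0],"spin": -1},
    {"fingers": 0,"translation": [0,0,0],"spin": -1},
    {"fingers": 0,"translation": [0,0,0],"spin": -1},
    {"fingers": 0,"translation": [0,0,0],"spin": -1}
  ]
}}

```text
time_s: 19.25
tool_pos: [0.5509, -0.097, 0.2547]
tcp_rot: [0.0, 0.977, 0.214, 0.0]
force: [3.6, -2.5, 5.5]
grip_width: 0.0098
```

```bash
python3 s.py
```

```text
19.25 [ 0.55091455 -0.09697093  0.25468207] [ 3.62668459 -2.4850123   5.45229021] [-0.62204679 -0.73684724  0.12063079] 24.729125440494535
```

{"api": "move_arm", "payload": {
  "steps": [
    {"fingers": 0,"translation": [0,0,0],"spin": -0.8},
    {"fingers": 0,"translation": [0,0,0],"spin": -0.8},
    {"fingers": 0,"translation": [0,0,0],"spin": -0.8},
    {"fingers": 0,"translation": [0,0,0],"spin": -0.8},
    {"fingers": 0,"translation": [0,0,0],"spin": -0.8}
  ]
}}

```text
time_s: 19.75
tool_pos: [0.5509, -0.0969, 0.2547]
tcp_rot: [-0.0, 0.984, 0.18, 0.0]
force: [4.5, -2.0, 5.4]
grip_width: 0.0101
```

```bash
python3 s.py
```

```text
19.75 [ 0.55088246 -0.0969242   0.25465638] [ 4.51671352 -2.02824645  5.41747671] [-0.62437764 -0.69672667  0.14185437] 20.738449415209608
```

{"api": "move_arm", "payload": {
  "steps": [
    {"fingers": 0,"translation": [0,0,0],"spin": -0.8},
    {"fingers": 0,"translation": [0,0,0],"spin": -0.8},
    {"fingers": 0,"translation": [0,0,0],"spin": 0}
  ]
}}

```text
time_s: 20.05
tool_pos: [0.5509, -0.0969, 0.2547]
tcp_rot: [-0.0, 0.986, 0.166, 0.0]
force: [3.2, -2.5, 5.9]
grip_width: 0.0096
```

```bash
python3 s.py
```

```text
20.05 [ 0.5509032  -0.09692857  0.25468098] [ 3.16792182 -2.46819219  5.92729159] [-0.60357002 -0.69785987  0.0752911 ] 19.13717251139723
```

{"api": "move_arm", "payload": {
  "steps": [
    {"fingers": 0,"translation": [0,0,0],"spin": -0.6},
    {"fingers": 0,"translation": [0,0,0],"spin": -0.6},
    {"fingers": 0,"translation": [0,0,0],"spin": 0}
  ]
}}

```text
time_s: 20.35
tool_pos: [0.5509, -0.0969, 0.2547]
tcp_rot: [-0.0, 0.988, 0.156, 0.0]
force: [3.0, -1.0, 5.2]
grip_width: 0.0099
```

```bash
python3 s.py; python3 - <<'E'
from h import *
p,d=shot('side')
cv2.imwrite('pics/e.png',cv2.resize(p[95:185,280:390],None,fx=6,fy=6,interpolation=cv2.INTER_CUBIC))
E
```

```text
20.35 [ 0.55089303 -0.09692409  0.25467054] [ 3.02652236 -1.03533388  5.21057014] [-0.56909909 -0.63882968  0.07493192] 17.944450199861308
```

View pics/e.png

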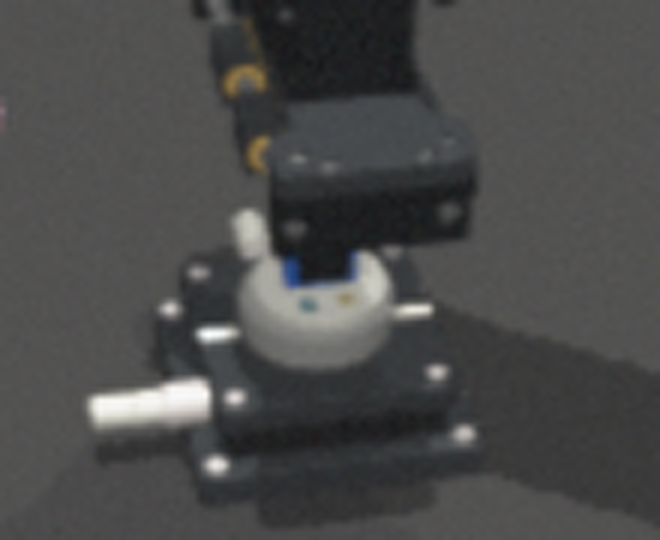

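The tab base runs (290,287) to (355,280), parallel to the marks at (217,333) and (413,311), and the disc sits on the head. Releasing and rising.

{"api": "move_arm", "payload": {
  "steps": [
    {"fingers": 0.35,"translation": [0,0,0],"spin": 0},
    {"fingers": 0.35,"translation": [0,0,0],"spin": 0},
    {"fingers": 0.35,"translation": [0,0,0],"spin": 0},
    {"fingers": 0.35,"translation": [0,0,0],"spin": 0},
    {"fingers": 0.35,"translation": [0,0,0.3],"spin": 0},
    {"fingers": 0.35,"translation": [0,0,0.8],"spin": 0},
    {"fingers": 0.35,"translation": [0,0,1.5],"spin": 0},
    {"fingers": 0.35,"translation": [0,0,2],"spin": 0},
    {"fingers": 0.35,"translation": [0,0,3],"spin": 0},
    {"fingers": 0.35,"translation": [0,0,3],"spin": 0},
    {"fingers": 0.35,"translation": [0,0,3],"spin": 0},
    {"fingers": 0.35,"translation": [0,0,2],"spin": 0}
  ]
}}

```text
time_s: 21.6
tool_pos: [0.5507, -0.0976, 0.414]
tcp_rot: [0.0, 0.988, 0.156, 0.002]
force: [0.8, -1.1, 0.8]
grip_width: 0.0305
```

{"api": "move_arm", "payload": {
  "steps": [
    {"fingers": 0.35,"translation": [0,3,0],"spin": 0},
    {"fingers": 0.35,"translation": [0,4,0],"spin": 0},
    {"fingers": 0.35,"translation": [0,4,0],"spin": 0},
    {"fingers": 0.35,"translation": [0,4,0],"spin": 0},
    {"fingers": 0.35,"translation": [0,4,0],"spin": 0},
    {"fingers": 0.35,"translation": [0,3,0],"spin": 0},
    {"fingers": 0.35,"translation": [0,0,0],"spin": 0},
    {"fingers": 0.35,"translation": [0,0,0],"spin": 0}
  ]
}}

```text
time_s: 22.4
tool_pos: [0.5507, 0.1233, 0.4114]
tcp_rot: [0.0, 0.988, 0.157, 0.0]
force: [0.1, -0.4, -0.5]
grip_width: 0.0306
```

```bash
python3 s.py; python3 - <<'E'
from h import *
p,d=shot('side');t,_=shot('top')
a=cv2.resize(p[105:185,290:370],None,fx=5,fy=5,interpolation=cv2.INTER_CUBIC)
b=cv2.resize(t[150:230,375:455],None,fx=5,fy=5,interpolation=cv2.INTER_CUBIC)
cv2.imwrite('pics/f.png',np.hstack([a,b]))
E
```

```text
22.4 [0.55067096 0.1233315  0.41143547] [ 0.14613489 -0.39613122 -0.52817956] [-0.09039115  0.14114116 -0.01278395] 18.09410288699001
```

View pics/f.png

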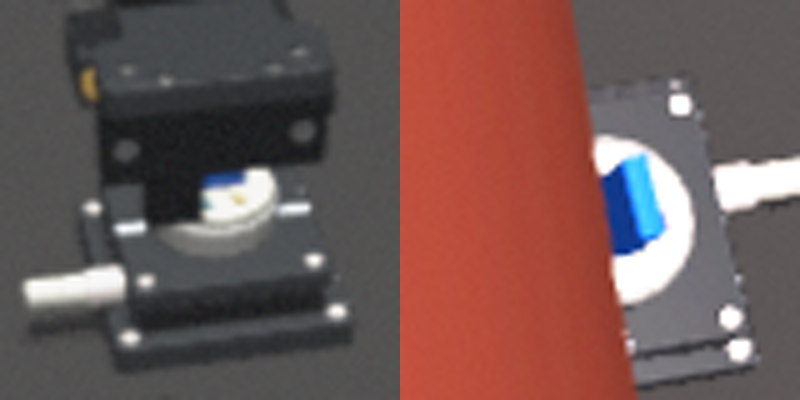

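The arm half hides the view, but the top view shows the tab's top face with corners (622,163), (645,153), (664,230) and (633,241). I'll compute its pose.

```bash
python3 - <<'E'
from m import *
F=lambda x,y:world('top',(x-400+.5)/5-.5+375,(y+.5)/5-.5+150,.104)
c=[F(*q) for q in((622,163),(645,153),(664,230),(633,241))]
print(np.mean(c,0),ang(c[3],c[0]),ang(c[2],c[1]))
d=np.load('top.npz')['d']
for x,y in((640,180),(645,200),(650,220)):
    u,v=(x-400)/5+375,(y)/5+150
    print(world('top',u,v,d=float(d[round(v),round(u)])))
E
```

```text
[ 0.54879968 -0.09665921  0.104     ] 13.082208301434365 18.76494581847197
[ 0.55418333 -0.09670881  0.10340594]
[ 0.54749045 -0.09920788  0.10286318]
[ 0.53990886 -0.10072959  0.10591186]
```

{"api": "move_arm", "payload": {
  "steps": [
    {"fingers": 0.35,"translation": [0,3,0],"spin": 0},
    {"fingers": 0.35,"translation": [0,4,0],"spin": 0},
    {"fingers": 0.35,"translation": [0,4,0],"spin": 0},
    {"fingers": 0.35,"translation": [0,4,0],"spin": 0},
    {"fingers": 0.35,"translation": [0,4,0],"spin": 0},
    {"fingers": 0.35,"translation": [0,3,0],"spin": 0},
    {"fingers": 0.35,"translation": [0,0,0],"spin": 0},
    {"fingers": 0.35,"translation": [0,0,0],"spin": 0}
  ]
}}

```text
time_s: 23.3
tool_pos: [0.5512, 0.3423, 0.4106]
tcp_rot: [0.001, 0.988, 0.156, 0.0]
force: [-0.1, -0.6, -0.8]
grip_width: 0.0304
```

```bash
python3 - <<'E'
from h import *
p,d=shot('side');t,_=shot('top')
a=cv2.resize(p[105:185,290:370],None,fx=5,fy=5,interpolation=cv2.INTER_CUBIC)
b=cv2.resize(t[150:230,375:455],None,fx=5,fy=5,interpolation=cv2.INTER_CUBIC)
cv2.imwrite('pics/g.png',np.vstack([np.hstack([a,b]),cv2.resize(p[190:240,280:480],(800,200))]))
E
```

```text
(no output)
```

View pics/g.png

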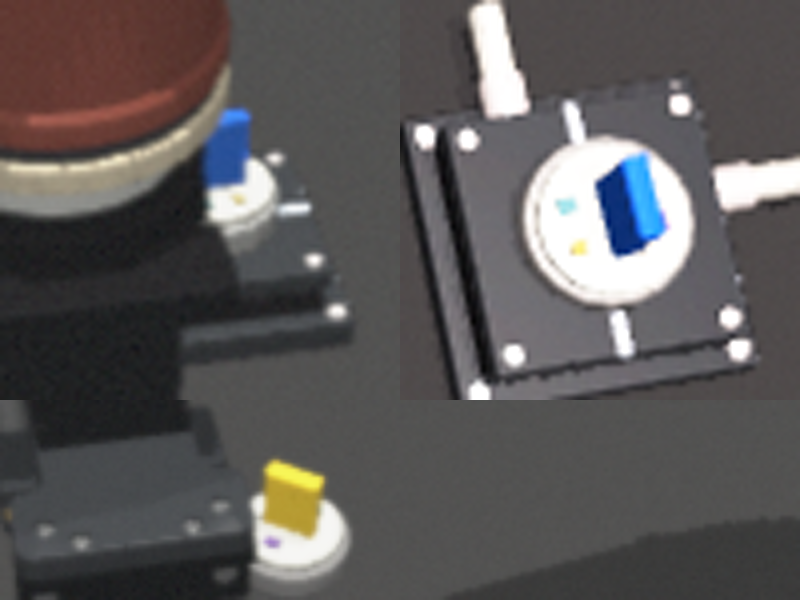

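The tab's edge is parallel to the marks (573,125) to (622,335), its top is at about 0.104 m as it should be when home, and the yellow carrier is in its ring. Handing in.

```bash
python3 -c "
from workcell import manip; print(manip.finish_job())"
```

```text
the job is handed in; nothing more can be done
None
```

I moved the blue carrier to the stage, seated it fully home in the slot, and turned it clockwise to the white marks. I then released it, moved the arm clear, and handed the job in at about 23.4 s. No verdict is reported.

- **Seating:** I set the slot angle from the top image (about 70.5° in world, 52° from the marks). The key dropped straight in with no measurable resistance, so no search turn was needed. Rim contact came at a TCP height of 0.2547 m, as expected for fully home.
- **Forces:** Readings at the wrist reached about 8 N down at rim contact and about 6 N sideways while turning. They were taken at the end of each move, so brief peaks in between would not show.
- **Final angle:** The tool was at 18° when I let go, and I measured the marks at 18.4°. In the last top picture, one edge of the tab read 18.8°. The other read 13.1°, which I put down to blurred corner picks. Both are within the 0.15 rad (8.6°) limit. I saw no clear sign of reaching the stop and ended the turn on the measured angle.
- **Final position:** The tab top is at about 0.104 m, which matches fully home, and about 2 mm from the measured head axis. The carrier looks upright, though I did not measure its tilt.
- **Yellow carrier:** It is still standing in its ring in the last side picture. I judged this by eye and did not measure it.
- **Re-grip:** The first grip was about 3.5 mm off along the tab, because the arm was still settling. I opened and re-gripped it centred before lifting.

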